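Pack and wedge the clamping bridge over a repaired hatch panel

TASK

The repair patch on the steel hatch panel needs pressure: lay the flat wooden packers (one or both, as the gap needs) flat along the pressure block, under the crossbar of the clamping bridge, and let go of them, until the gap left is one that the taper of the wooden wedge can fill. Then take the wedge by its thick end and slide it in, thin end first and lying flat on the packing, until you feel it jam firmly under the crossbar, and finish while still gripping the wedge there with the stack tight. Leave the other things on the bench where they are.

Things in the scene. Friction and masses are not known exactly. Their poses are not given: they have to be found in the camera images.
- panel: Dark steel hatch panel fixed on the bench, 10 mm thick, x -70 to 200, y +-110 mm. Origin at bench height under the middle of crossbar and pressure block. x: the slide-in direction, away from the robot; z up. Fixed on it: a plywood pressure block, 90 mm along x, 50 along y, flat top 40 mm above the bench, and two rod bosses, 26 mm high, at y = +-75 mm.
- bridge: Fixed clamping bridge: round steel crossbar, 20 mm diameter, 190 mm long along y, above the block, on two upright 12 mm rods at y = +-75 mm that rise to 45 mm above the bar's underside. Origin: middle of the bar's lowest line. Gap to fill = origin height minus 40 mm (block top); set differently each time, 21 to 39.5 mm.
- thin_packer: Thin flat wooden packer, 150 x 32 x 8 mm, about 30 g, lying flat on the bench. Origin: centre of its underside; x along its length, z up. Either end may go first.
- thick_packer: Thick flat wooden packer, 150 x 32 x 16 mm, about 60 g, lying flat on the bench. Origin: centre of its underside; x along its length, z up. Either end may go first.
- wedge: Wooden wedge, 170 mm long, 32 mm wide, flat underside, sloping top, both waxed slippery (friction about 0.3), about 60 g. Origin: centre of its underside (mid-length); +x points to the thin end, z up. From x = -85 to -25 mm it is a level grip part 18 mm thick; from there the top slopes down evenly to 4 mm thick at the tip, x = +85 mm.
- jar: Amber glass jar with a lid, 64 mm in diameter, 85 mm high; bystander. Origin: centre of its underside.
- tin: Metal tin with a paper band, 76 mm in diameter, 100 mm high; bystander. Origin: centre of its underside.
- brush: Paint brush lying on the bench; bystander. Origin: its underside, x along it.
- screwdriver: Screwdriver lying on the bench; bystander. Origin: its underside, x along it.
- washer: Thick steel washer, 52 mm in diameter, 12 mm high, lying on a far corner of the panel; bystander. Origin: centre of its underside.
Mind the look-alikes: they are no part of the job. Leave any orange or pink look-alike of the thin_packer alone. Leave any green look-alike of the wedge alone.

How it is judged:
By the outcome, as a careful person would: the job done as asked, in the order asked, and still so for the second after the job is handed in, while the arm keeps its last pose, push and grip.
It also fails if it takes over 72 s, if anything falls off the work surface, if the arm or the gripper's body presses on something with over 40 N, if the wrist force passes 120 N, or if a joint passes its speed limit or range.

ROBOT

A 6-joint arm with a two-finger parallel gripper is mounted at the origin on the work surface. World frame = base frame: x ahead of the robot, y to its left, z up, the work surface at z = 0. Lengths are in m, angles in rad, forces in N, time in s.
With the tool pointing down it reaches from about 0.325 to 0.925 m from the base axis. Payload 3.1 kg.
Tool frame: the origin (TCP) lies at the very end of the fingers, on their centre line; the grasp point (between the pads) lies 19 mm behind it (arm.hold_point_z is the distance from the TCP to the grasp point, in m); x points along the fingers, y is the direction in which the jaws open and shut, and the axes are right-handed (so a half turn about x gives the same grasp; the last joint's range is limited). The gripper opens to 85 mm and grips with 20 to 120 N. Pads are 22 mm wide; open, the fingers measure 114 mm over their backs; the gripper's body (76 mm by 85 mm) begins 54 mm behind the grasp point. The pads swing forward as they close: fully open they stand 13 mm farther back than shut.
Start: joints at [1.062, 0.217, 1.613, -0, 1.311, -0.112], TCP at [0.242, 0.576, 0.231] pointing down, gripper open.
Joint ranges: [-2.75, 2.75], [-0.78, 2.1], [0.31, 2.55], [-1.13, 4.27], [0.13, 2.63], [-2.58, 2.58]. Speed limits (rad/s): [2.79, 2.79, 3.14, 3.14, 3.14, 3.14].

INTERFACE

Orientations are given as a unit quaternion [x, y, z, w].
In Python, from rig import arm gives the robot as it stands. Calls block until the motion is done:
- arm.movep(position, orientation): joint-space move of the TCP to a pose.
- arm.servo_line(position, rotation=None, velocity=0.15, until_force=None): straight line of the TCP; rotation=None keeps the orientation; velocity is the mean speed in m/s. With until_force (N) it stops when the force on the tool has changed by that much, and returns True; else False.
- arm.goto_joints(angles): joint-space move.
- arm.command_gripper(opening, strength=None): finger opening in m; strength is the grip in N (None keeps the last); returns when the fingers have stopped.
- arm.dwell(seconds).
- arm.inverse_kinematics(position, orientation): joint angles nearest the present ones, or None.
- arm.grab_frame(name): name is "scene" or "top" or "wrist"; returns a dict with "pixels" (420x560x3 uint8, red, green, blue), "K" (3x3 intrinsics, pixels), "cam_to_world" (4x4, takes a point from camera to world coordinates); the wrist camera has in their place "T_tool_cam" (4x4, takes a point from camera to tool coordinates, whose origin is the TCP and whose axes are the tool frame's). Camera axes: x right, y down, z forward; pixel columns grow to the right and rows downward; lengths in m; the calibration is good to about 2 mm. A picture is of the moment at which its call begins: read the wrist's pose just before it. There is no depth.
A pose or a line that the arm cannot do raises arm.IKError and nothing moves.
- arm.close_job(): hands the job in, once; it reports no verdict.
Trained networks look in a picture, given as the dict that the camera call returned (one of the last four; its "shot" number tells which), for a name from the list of things; names that differ only in an ending like _2 or _b are one class to them, and where a whole thing is asked for, a point or a joint stands for the part that bears it (a point fixed in the world has none). Each returns a list of dicts, best first, with "conf" (0 to 1); they miss things now and then, are a little off and sometimes report something else, mostly with a low value. They report only what shows in the picture. A call takes as long as a camera call. They do not tell look-alikes from the thing itself.
- arm.search_frame(query, picture): "point" ([column, row] in pixels, amid what is visible of it).
Readings, each from a call of its own:
- arm.current_time(): time.
- arm.current_joint_pos(): joint angles.
- arm.current_qvel(): joint speeds.
- arm.current_joint_efforts(): joint torques, N m.
- arm.current_tcp_pos(): TCP position.
- arm.current_ee_rot(): TCP orientation.
- arm.current_contact_force(): force on the tool from outside, world axes, zero at the start.
- arm.current_wrist_torque(): the same for the moment, N m.
- arm.current_finger_gap(): finger opening in m.
Only numpy, scipy, OpenCV 4.12 (cv2) and the standard library are available. Lean on these libraries where they do the work, as an engineer would, in place of code of your own. Each camera call takes 0.05 s, during which the arm holds its last target. There are 200 camera calls.

## Working session

There is one attempt and no reset: what is moved stays moved. The work goes in short steps, each a Python script; the robot and the scene stay as the last script left them, time stands still between calls to the robot, and variables do not carry over. Pictures are saved under pics/ and viewed, about 8 in all and at most 12, crops included, and the job is handed in when it is done.

```bash
mkdir -p pics; ls; python3 - <<'E'
from rig import arm
import cv2,numpy as np
np.set_printoptions(precision=4,suppress=True)
for n in ["scene","top"]:
    f=arm.grab_frame(n); cv2.imwrite(f"pics/{n}0.png",f["pixels"][:,:,::-1])
    print(n,f["K"].tolist(),f["cam_to_world"].round(4).tolist())
    for q in ["panel","bridge","thin_packer","thick_packer","wedge","jar","tin","brush","screwdriver","washer"]:
        print(q,[(np.round(d["point"]).tolist(),round(d["conf"],2)) for d in arm.search_frame(q,f)][:4])
print(arm.current_time(),arm.current_ee_rot(),arm.hold_point_z)
E
```

```text
pics
scene [[530.1580489501512, 0.0, 273.95204833959644], [0.0, 530.1580489501512, 210.9308802457552], [0.0, 0.0, 1.0]] [[-0.3898, 0.6541, -0.6483, 1.4327], [0.9208, 0.2653, -0.286, 0.3949], [-0.0151, -0.7084, -0.7057, 1.0013], [0.0, 0.0, 0.0, 1.0]]
panel [([237.0, 259.0], 0.98)]
bridge [([246.0, 214.0], 0.69)]
thin_packer [([134.0, 173.0], 0.8), ([248.0, 157.0], 0.76), ([177.0, 134.0], 0.63)]
thick_packer [([184.0, 180.0], 0.88)]
wedge [([391.0, 238.0], 0.89), ([334.0, 205.0], 0.56)]
jar [([366.0, 286.0], 0.62)]
tin [([436.0, 279.0], 0.63)]
brush [([441.0, 237.0], 0.78)]
screwdriver [([130.0, 230.0], 0.61)]
washer [([240.0, 281.0], 0.52)]
top [[494.18371353793594, 0.0, 272.7395136260548], [0.0, 494.18371353793594, 210.27123995170982], [0.0, 0.0, 1.0]] [[0.0238, -0.9876, 0.1552, 0.3149], [-0.9997, -0.0218, 0.0144, -0.0168], [-0.0109, -0.1555, -0.9878, 1.6544], [0.0, 0.0, 0.0, 1.0]]
panel [([288.0, 173.0], 0.56)]
bridge [([290.0, 185.0], 0.83)]
thin_packer [([400.0, 286.0], 0.88), ([401.0, 227.0], 0.84), ([325.0, 280.0], 0.7), ([148.0, 237.0], 0.16)]
thick_packer [([361.0, 234.0], 0.78)]
wedge [([184.0, 229.0], 0.73), ([236.0, 253.0], 0.66)]
jar [([191.0, 173.0], 0.62)]
tin [([145.0, 190.0], 0.95)]
brush [([149.0, 232.0], 0.94)]
screwdriver [([375.0, 164.0], 0.5)]
washer [([270.0, 146.0], 0.62)]
1.1 [ 0.1394  0.6932 -0.1393  0.6932] 0.0187
```

View pics/scene0.png

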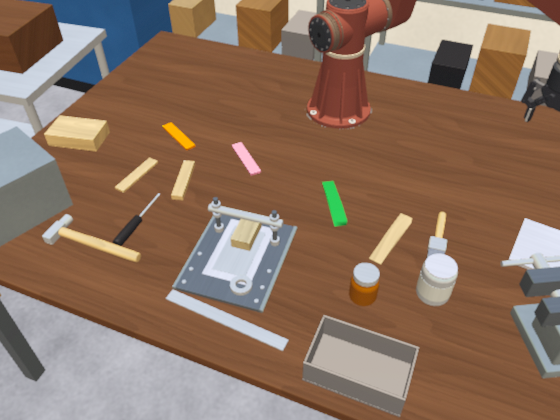

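```bash
python3 -c "
import cv2
i=cv2.imread('pics/top0.png')[100:330,110:450];cv2.imwrite('pics/top0c.png',cv2.resize(i,None,fx=2.3,fy=2.3,interpolation=cv2.INTER_CUBIC))"
```

```text
(no output)
```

View pics/top0c.png

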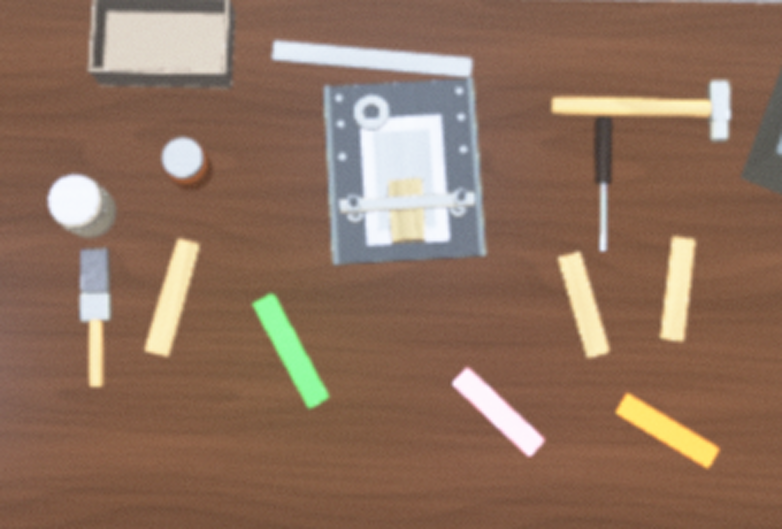

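The scene shows these candidates, as top-view pixels:
- **Packers:** plain wood at (401,227), which the network calls thin, and plain wood at (361,234), thick. Orange (400,286) and pink (325,280) are look-alikes.
- **Wedge:** plain wood at (184,229). Green (236,253) is a look-alike.

I choose the three plain wood pieces. Next I compute their positions and take wrist close-ups.

```bash
cat > h.py <<'E'
from rig import arm
import cv2,numpy as np
from scipy.spatial.transform import Rotation as R
np.set_printoptions(precision=4,suppress=True)
def topix(p,K,T):
    c=np.linalg.inv(T)@np.r_[p,1]; return (K@c[:3]/c[2])[:2]
def ray(px,z,K,T):
    d=T[:3,:3]@np.linalg.inv(K)@np.r_[px,1]; o=T[:3,3]; return o+d*(z-o[2])/d[2]
def down(yaw,tilt=0):
    # tool x down, tool y (jaws) at angle yaw+90deg => 'yaw' = direction of the gripped bar's length; tilt leans the tool's approach forward
    x=np.array([0,0,-1.]);y=np.array([-np.sin(yaw),np.cos(yaw),0]);M=np.c_[x,y,np.cross(x,y)]
    return R.from_rotvec(tilt*y).as_matrix()@M
def quat(M): return R.from_matrix(M).as_quat()
def wrist(name=None):
    p=np.array(arm.current_tcp_pos());q=np.array(arm.current_ee_rot());f=arm.grab_frame("wrist")
    T=np.eye(4);T[:3,:3]=R.from_quat(q).as_matrix();T[:3,3]=p;T=T@f["T_tool_cam"]
    if name: cv2.imwrite(f"pics/{name}.png",f["pixels"][:,:,::-1])
    return f,f["K"],T
def blob(img,px,z,K,T,half=70):
    """wood blob near px -> world rect centre (at height z), length dir yaw, sizes"""
    hsv=cv2.cvtColor(img,cv2.COLOR_RGB2HSV)
    m=cv2.inRange(hsv,(12,45,165),(32,190,255))
    n,l,st,ce=cv2.connectedComponentsWithStats(m)
    big=[i for i in range(1,n) if st[i,4]>60]
    k=min(big,key=lambda i:np.hypot(*(ce[i]-px)))
    ys,xs=np.nonzero(l==k)
    W=np.array([ray((a,b),z,K,T)[:2] for a,b in zip(xs,ys)])
    c,(w,h),a=cv2.minAreaRect((W*1000).astype(np.float32))
    B=cv2.boxPoints((c,(w,h),a))/1000
    e1=B[1]-B[0];e2=B[2]-B[1];L,S=(e1,e2) if np.hypot(*e1)>np.hypot(*e2) else (e2,e1)
    yaw=np.arctan2(L[1],L[0]); yaw=(yaw+np.pi/2)%np.pi-np.pi/2
    return np.array(c)/1000,yaw,np.hypot(*L),np.hypot(*S)
E
python3 - <<'E'
from h import *
f=arm.grab_frame("top");K,T=f["K"],f["cam_to_world"]
for n,p,z in [("thin",(401,227),.008),("thick",(361,234),.016),("wedge",(184,229),.012)]:
    print(n,*blob(f["pixels"],p,z,K,T))
C=[(327,86),(466,79),(485,254),(334,263)]
for c in C: print("panel",ray((110+c[0]/2.3,100+c[1]/2.3),.01,K,T))
for c in [(388,178),(422,178),(425,240),(390,242)]: print("block",ray((110+c[0]/2.3,100+c[1]/2.3),.04,K,T))
for c in [(340,206),(474,199)]: print("bar",ray((110+c[0]/2.3,100+c[1]/2.3),.085,K,T))
f=arm.grab_frame("wrist");print(f["K"].tolist(),f["T_tool_cam"].tolist())
for p in [(.55,-.3),(.5,.2),(.45,0)]:print(arm.inverse_kinematics([*p,.25],quat(down(0))))
E
```

```text
thin [ 0.5333 -0.4339] -0.13664031 0.15627785 0.038420238
thick [ 0.5062 -0.2959] 0.28318536 0.15569998 0.038196847
wedge [0.5039 0.3014] -0.22927141 0.17393716 0.040192235
panel [0.8261 0.0842 0.01  ]
panel [ 0.8413 -0.1239  0.01  ]
panel [ 0.5762 -0.1547  0.01  ]
panel [0.558  0.0659 0.01  ]
block [ 0.6801 -0.0105  0.04  ]
block [ 0.6812 -0.0598  0.04  ]
block [ 0.59   -0.0657  0.04  ]
block [ 0.5859 -0.0154  0.04  ]
bar [0.6282 0.056  0.085 ]
bar [ 0.6423 -0.1323  0.085 ]
[[309.08038443974397, 0.0, 283.43238522994324], [0.0, 309.08038443974397, 215.5046666746349], [0.0, 0.0, 1.0]] [[-0.00052257872397538, -0.2581450332344873, 0.966106033894748, -0.1412985266566729], [0.9999998619557645, -0.0001878162905495104, 0.000490727510891563, 5.764081661241427e-05], [5.477158195545126e-05, 0.9661061569731372, 0.2581450957478513, -0.06535887956395522], [0.0, 0.0, 0.0, 1.0]]
[-0.6113  0.2057  1.5911 -0.      1.3448 -2.1821]
[ 0.2502  0.0167  1.7981 -0.      1.3268 -1.3206]
[-0.1562 -0.1874  1.9873 -0.      1.3417 -1.727 ]
```

```bash
python3 - <<'E'
from h import *
import pickle
def go(p,M):
    try: arm.movep(p,quat(M))
    except Exception as e: print("fail",p,repr(e)); return False
    print(p,arm.current_time());return True
go([.46,.27,.22],down(-.23));f,K,T=wrist("w_wedge");w=blob(f["pixels"],topix([.504,.301,.012],K,T),.012,K,T);print(*w)
for tl in (-1.0,-.8,-.6):
    if go([.50,-.048,.11],down(.073,tl)): break
f,K,T=wrist("w_bridge");pickle.dump((f["pixels"],K,T),open("bridge.pkl","wb"))
go([.46,-.35,.22],down(0));f,K,T=wrist("w_pack")
for n,p,z in [("thick",[.506,-.296,.016],.016),("thin",[.533,-.434,.008],.008)]:
    print(n,topix(p,K,T),*blob(f["pixels"],topix(p,K,T),z,K,T))
ims=[cv2.imread(f"pics/w_{n}.png") for n in ("wedge","pack")]
cv2.imwrite("pics/m1.png",cv2.resize(np.hstack(ims),(800,300)))
E
```

```text
[0.46, 0.27, 0.22] 2.6083
[0.4987 0.3029] -0.21297157 0.16616435 0.033643275
fail [0.5, -0.048, 0.11] IKError('the arm cannot take that pose within its joint ranges')
fail [0.5, -0.048, 0.11] IKError('the arm cannot take that pose within its joint ranges')
[0.5, -0.048, 0.11] 4.0667
[0.46, -0.35, 0.22] 5.3417
thick [327.6363 231.5919] [ 0.5024 -0.296 ] 0.28563082 0.1493701 0.03189085
thin [212.4071 250.7061] [ 0.5296 -0.4336] -0.13001299 0.14928128 0.032191046
```

View pics/m1.png

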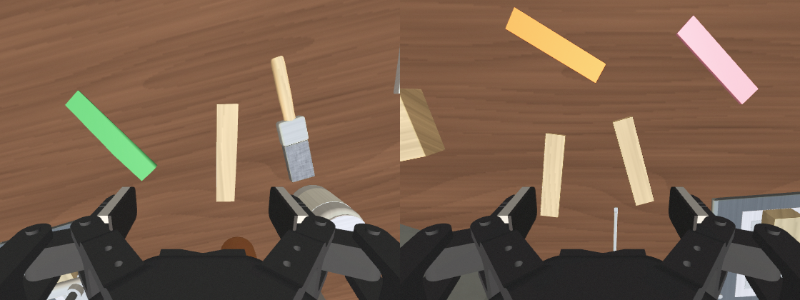

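View pics/w_bridge.png

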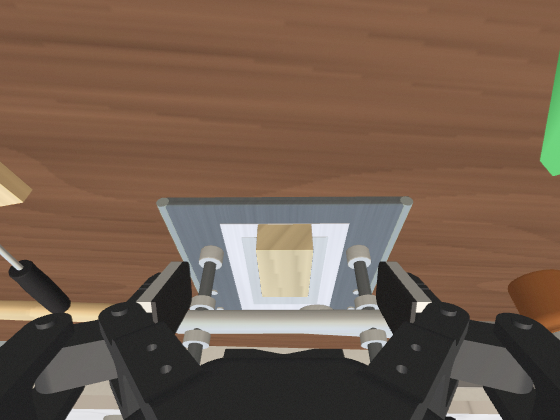

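The wrist picture (far side is down) shows the wedge bare and free, with no confusion over packer colours. In the bridge view the bar is at row 323, the block top spans (257..312, 249..296), and the panel's near corners are at (162,201) and (408,201). I'll zoom the fixed views to triangulate the bar.

```bash
python3 -c "
import cv2,numpy as np
a=cv2.imread('pics/scene0.png')[190:305,170:305];b=cv2.imread('pics/top0.png')[130:220,245:325];c=cv2.imread('pics/w_wedge.png')[130:300,270:370]
r=lambda i,k:cv2.resize(i,None,fx=k,fy=k,interpolation=cv2.INTER_CUBIC)
A=r(a,3);B=r(b,4);o=np.zeros((705,660,3),np.uint8);o=np.zeros((600,800,3),np.uint8);o[:345,:405]=A;o[:360,410:730]=B
C=r(np.rot90(c).copy(),2.3);o[365:365+C.shape[0],:C.shape[1]]=C;cv2.imwrite('pics/m2.png',o)"
```

```text
(no output)
```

View pics/m2.png

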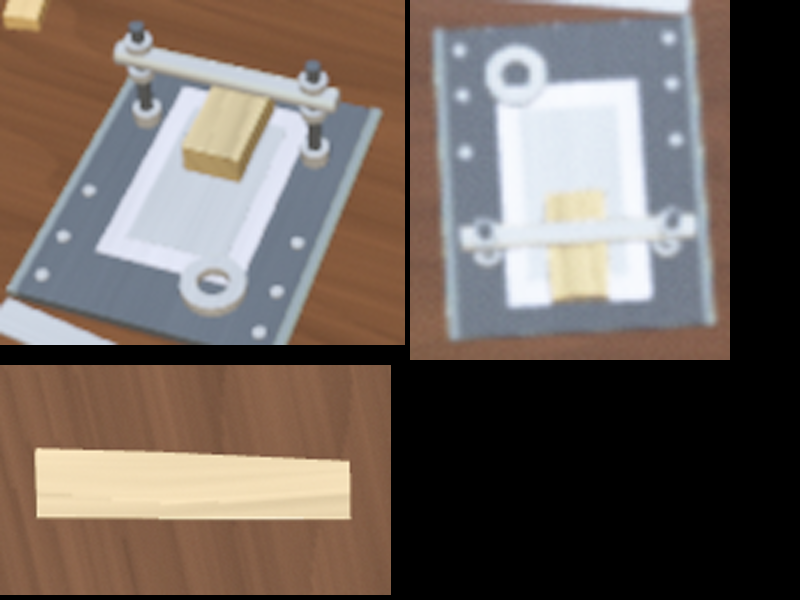

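```bash
cat > fit.py <<'E'
from h import *
import pickle
from scipy.optimize import least_squares
img,Kw,Tw=pickle.load(open("bridge.pkl","rb"))
fs=arm.grab_frame("scene");ft=arm.grab_frame("top")
S=lambda x,y:(fs["K"],fs["cam_to_world"],(170+(x-1)/3,190+(y-1)/3))
P=lambda x,y:(ft["K"],ft["cam_to_world"],(245+(x-411.5)/4,130+(y-1.5)/4))
W=lambda x,y:(Kw,Tw,(x,y))
# (obs, local point (x,y,z); z None -> bar axis)
D=[(S(117,52),(0,-.095,None)),(S(336,99),(0,.095,None)),(P(463,238),(0,.095,None)),(P(694,226),(0,-.095,None)),
(W(230,322.5),(0,.03,None)),(W(335,322.5),(0,-.03,None)),
(S(380,108),(-.07,.11,.01)),(S(10,291),(.2,-.11,.01)),(S(185,150),(.045,-.025,.04)),(S(240,167),(.045,.025,.04)),(S(272,103),(-.045,.025,.04)) ,
(P(434,28),(.2,.11,.01)),(P(690,13),(.2,-.11,.01)),(P(713,324),(-.07,-.11,.01)),(P(452,338),(-.07,.11,.01)),
(W(258,249.5),(-.045,-.025,.04)),(W(312,249.5),(-.045,.025,.04)),(W(261,297),(.045,-.025,.04)),(W(309,297),(.045,.025,.04)),(W(160,202),(-.07,-.11,.01)),(W(410,202),(-.07,.11,.01))]
def res(u):
    x,y,a,h=u;c,s=np.cos(a),np.sin(a);r=[]
    for i,((K,T,px),l) in enumerate(D):
        z=h+.01 if l[2] is None else l[2]
        e=topix([x+c*l[0]-s*l[1],y+s*l[0]+c*l[1],z],K,T)-px
        if i in(4,5):e[0]=0
        r.append(e)
    return np.array(r)
q=least_squares(lambda u:res(u).ravel(),[.634,-.038,.073,.07],loss="soft_l1")
print(q.x,"gap",q.x[3]-.04);print(res(q.x).round(1).tolist())
E
python3 fit.py; python3 - <<'E'
from h import *
img=cv2.imread("pics/w_wedge.png")[:,:,::-1].copy();hsv=cv2.cvtColor(img,cv2.COLOR_RGB2HSV)
m=cv2.inRange(hsv,(12,45,165),(32,190,255));n,l,st,ce=cv2.connectedComponentsWithStats(m)
k=min([i for i in range(1,n) if st[i,4]>300],key=lambda i:np.hypot(*(ce[i]-[317,213])));print(st[k])
# pose then
M=down(-.23);T=np.eye(4);T[:3,:3]=M;T[:3,3]=[.46,.27,.22]
f=arm.grab_frame("wrist");T=T@f["T_tool_cam"]
y0=st[k,1]
for a,b in [(3,20),(20,40),(40,60),(60,80),(80,100),(100,120),(120,st[k,3]-2)]:
    w=[]
    for r in range(y0+a,y0+b):
        c=np.nonzero(l[r]==k)[0]
        if len(c): w.append(np.linalg.norm(ray((c[0]-.5,r),0,f["K"],T)-ray((c[-1]+.5,r),0,f["K"],T)))
    print(a,ray((317,y0+(a+b)/2),0,f["K"],T)[:2],np.mean(w)*1000)
E
```

```text
[ 0.6317 -0.0364  0.0866  0.0756] gap 0.03558615301011297
[[0.0, 0.1], [0.4, 0.9], [-0.8, 1.8], [0.1, 1.1], [0.0, -0.0], [0.0, 0.3], [-0.5, 0.6], [-0.6, -0.1], [-1.5, -1.0], [-0.6, -2.1], [0.8, -6.2], [-0.3, 2.0], [-0.7, 1.7], [-0.3, 1.2], [-0.3, 1.9], [-2.8, 0.8], [1.4, 0.4], [1.0, 0.4], [-0.7, 0.1], [-3.4, 3.8], [2.2, 1.5]]
[ 303  145   31  138 3902]
3 [0.4309 0.3168] 35.609208051902975
20 [0.4518 0.3125] 35.11835262306587
40 [0.4751 0.3078] 35.17900719920937
60 [0.4992 0.3028] 34.51691362069429
80 [0.5241 0.2977] 34.079149448190385
100 [0.55   0.2924] 32.87354750757378
120 [0.5741 0.2875] 33.01535624476082
```

The gap is about 35.6 mm (±2), so both packers (24 mm) leave about 11.6 mm for the wedge. The wedge's thick end faces the robot, so its near end is the one to grip. I start with the thick packer.

```bash
cat >> h.py <<'E'
O=np.array([.632,-.0365]);A=.083
def bp(x,y,z):
    c,s=np.cos(A),np.sin(A);return np.array([O[0]+c*x-s*y,O[1]+s*x+c*y,z])
def pick(c,yaw,off,z,opening=.055,force=40):
    u=np.array([np.cos(yaw),np.sin(yaw)]);g=np.array(c)+off*u;q=quat(down(yaw))
    arm.command_gripper(opening,force)
    arm.movep([*g,z+.06],q);arm.servo_line([*g,z],velocity=.1)
    arm.command_gripper(.0,force);print("gap",arm.current_finger_gap())
    arm.servo_line([*g,z+.10],velocity=.2);print("t",arm.current_time(),"gap",arm.current_finger_gap())
E
python3 - <<'E'
from h import *
pick([.5035,-.296],.2856,-.062,.002)
q=quat(down(A))
arm.movep(bp(-.225,0,.10),q); wrist("held1")
arm.servo_line(bp(-.225,0,.048),velocity=.15)
print(arm.servo_line(bp(-.062,0,.048),velocity=.12,until_force=8),arm.current_tcp_pos(),arm.current_contact_force(),arm.current_time(),arm.current_finger_gap())
wrist("ins1")
i=[cv2.imread(f"pics/{n}.png") for n in("held1","ins1")];cv2.imwrite("pics/m3.png",cv2.resize(np.hstack(i),(800,300)))
E
```

```text
Traceback (most recent call last):
  File "h.py", line 39, in pick
    arm.movep([*g,z+.06],q);arm.servo_line([*g,z],velocity=.1)
    ~~~~~~~~~^^^^^^^^^^^^^^
rig.IKError: the arm cannot take that pose within its joint ranges
```

```bash
python3 - <<'E'
from h import *
for yaw,c in((.2856,[.5035,-.296]),(-.13,[.53,-.4336])):
  for fl in(0,np.pi):
    for off in(-.062,.062):
      g=np.array(c)+off*np.array([np.cos(yaw),np.sin(yaw)])
      print(yaw,fl>0,off,[arm.inverse_kinematics([*g,z],quat(down(yaw+fl))) for z in(.001,.12)])
for x in(-.225,-.062):print([arm.inverse_kinematics(bp(x,0,.05),quat(down(A+fl))) for fl in(0,np.pi)])
print(arm.inverse_kinematics([.46,-.2,.2],quat(down(A))), arm.inverse_kinematics([.43,.32,.003],quat(down(-.21))))
E
```

```text
0.2856 False -0.062 [None, None]
0.2856 False 0.062 [array([-0.5711,  0.5013,  1.7221, -0.    ,  0.9181, -2.4275]), array([-0.5711,  0.3352,  1.6882, -0.    ,  1.1182, -2.4275])]
0.2856 True -0.062 [array([-0.7439,  0.3608,  1.9306, -0.    ,  0.8502,  0.5413]), array([-0.7439,  0.1695,  1.894 , -0.    ,  1.0781,  0.5413])]
0.2856 True 0.062 [array([-0.5711,  0.5013,  1.7221, -0.    ,  0.9181,  0.7141]), array([-0.5711,  0.3352,  1.6882, -0.    ,  1.1182,  0.7141])]
-0.13 False -0.062 [array([-0.8482,  0.5093,  1.7098, -0.    ,  0.9225, -2.289 ]), array([-0.8482,  0.3445,  1.676 , -0.    ,  1.1211, -2.289 ])]
-0.13 False 0.062 [array([-0.7363,  0.6879,  1.4244, -0.    ,  1.0293, -2.1771]), array([-0.7363,  0.5475,  1.3914, -0.    ,  1.2027, -2.1771])]
-0.13 True -0.062 [array([-0.8482,  0.5093,  1.7098, -0.    ,  0.9225,  0.8526]), array([-0.8482,  0.3445,  1.676 , -0.    ,  1.1211,  0.8526])]
-0.13 True 0.062 [array([-0.7363,  0.6879,  1.4244, -0.    ,  1.0293,  0.9645]), array([-0.7363,  0.5475,  1.3914, -0.    ,  1.2027,  0.9645])]
[array([-0.3054,  0.0141,  2.2265, -0.    ,  0.901 , -1.9592]), array([-0.3054,  0.0141,  2.2265, -0.    ,  0.901 ,  1.1824])]
[array([-0.1956,  0.3269,  1.8551, -0.    ,  0.9596, -1.8494]), array([-0.1956,  0.3269,  1.8551, -0.    ,  0.9596,  1.2922])]
[-0.5501 -0.0185  1.9302 -0.      1.2299 -2.2039] [ 0.5088  0.3445  1.9484 -0.      0.8487 -0.852 ]
```

```bash
sed -i 's/def pick(c,yaw,off,z,opening=.055,force=40):/def pick(c,yaw,off,z,opening=.055,force=40,flip=0):/; s/q=quat(down(yaw))$/q=quat(down(yaw+flip))/' h.py
python3 - <<'E'
from h import *
pick([.5035,-.296],.2856,-.062,.002,flip=np.pi)
q=quat(down(A+np.pi))
arm.movep(bp(-.225,0,.10),q); wrist("held1")
arm.servo_line(bp(-.225,0,.048),velocity=.15)
print(arm.servo_line(bp(-.062,0,.048),velocity=.12,until_force=8),arm.current_tcp_pos(),bp(-.062,0,.048),arm.current_contact_force(),arm.current_time(),arm.current_finger_gap())
wrist("ins1")
f=arm.grab_frame("scene")["pixels"][170:290,160:320,::-1];cv2.imwrite("pics/s1.png",f)
i=[cv2.imread(f"pics/{n}.png") for n in("held1","ins1")];cv2.imwrite("pics/m3.png",np.vstack([cv2.resize(np.hstack(i),(800,300)),cv2.copyMakeBorder(cv2.resize(f,(400,300)),0,0,0,400,0)]))
E
```

```text
gap 0.03111354546271566
t 10.3417 gap 0.03073701211775772
False [ 0.5694 -0.0416  0.0478] [ 0.5702 -0.0416  0.048 ] [ 0.0578 -1.1534  0.4538] 13.4167 0.030964996089846767
```

View pics/m3.png

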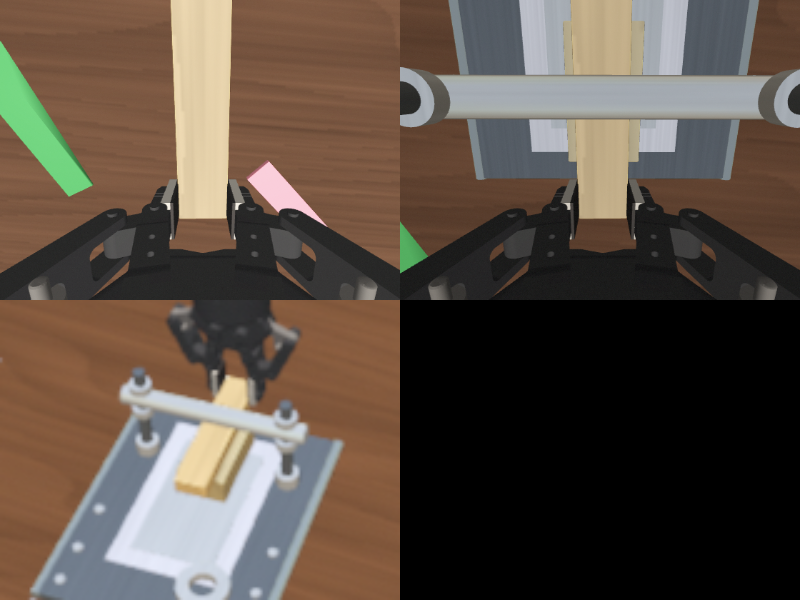

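The thick packer is held straight and lies under the bar, centred on the block: packer edges at columns 577 and 630, block edges at 568 and 642. Next I lower it, release it and fetch the thin packer.

```bash
python3 - <<'E'
from h import *
print(arm.servo_line(bp(-.062,0,.0405),velocity=.04,until_force=3),arm.current_tcp_pos()[2],arm.current_contact_force())
arm.command_gripper(.050);arm.dwell(.2)
arm.servo_line(bp(-.062,0,.13),velocity=.2)
arm.movep(bp(-.20,0,.16),quat(down(A)));wrist("pl1")
print("t",arm.current_time())
pick([.531,-.4336],-.13,-.062,.0005)
q=quat(down(A))
arm.movep(bp(-.225,0,.12),q)
arm.servo_line(bp(-.225,0,.0625),velocity=.15)
print(arm.servo_line(bp(-.095,0,.0625),velocity=.12,until_force=5),arm.current_tcp_pos(),arm.current_contact_force(),arm.current_time(),arm.current_finger_gap())
wrist("ins2")
f=arm.grab_frame("scene")["pixels"][170:290,160:320,::-1]
i=[cv2.imread(f"pics/{n}.png") for n in("pl1","ins2")];cv2.imwrite("pics/m4.png",np.vstack([cv2.resize(np.hstack(i),(800,300)),cv2.copyMakeBorder(cv2.resize(f,(400,300)),0,0,0,400,0)]))
E
```

```text
True 0.04261826841786791 [ 0.7514 -0.2173  2.1514]
t 17.6333
gap 0.030491366866316896
t 21.0333 gap 0.03068074014955108
False [ 0.5365 -0.0443  0.0623] [-0.2144 -0.1493 -0.8314] 24.2 0.030374567668857502
```

View pics/m4.png

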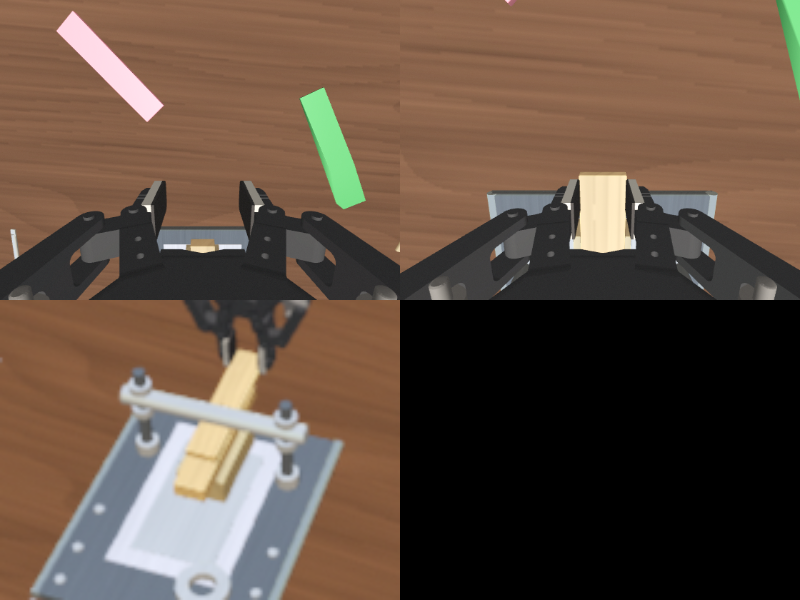

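Stack alignment is good. I seat the thin packer, then fetch the wedge by its thick end.

```bash
python3 - <<'E'
from h import *
print(arm.servo_line(bp(-.062,0,.0625),velocity=.1,until_force=5))
print(arm.servo_line(bp(-.062,0,.0555),velocity=.04,until_force=3),arm.current_tcp_pos()[2],arm.current_contact_force())
arm.command_gripper(.050);arm.dwell(.2)
arm.servo_line(bp(-.062,0,.15),velocity=.2)
arm.movep(bp(-.20,0.03,.2),quat(down(A)))
print("t",arm.current_time())
pick([.500,.303],-.215,-.072,.003,force=120)
q=quat(down(A))
arm.movep(bp(-.24,0,.12),q)
arm.servo_line(bp(-.24,0,.0695),velocity=.15)
print(arm.servo_line(bp(-.19,0,.0695),velocity=.12,until_force=5),arm.current_tcp_pos(),arm.current_contact_force(),arm.current_time(),arm.current_finger_gap())
wrist("ins3")
f=arm.grab_frame("scene")["pixels"][160:280,160:320,::-1]
i=[cv2.imread(f"pics/{n}.png") for n in("ins3",)];cv2.imwrite("pics/m5.png",np.hstack([cv2.resize(i[0],(400,300)),cv2.resize(f,(400,300),interpolation=2)]))
E
```

```text
False
True 0.05782781153963782 [-1.2767  0.555   2.1787]
t 26.7917
gap 0.028700611884455867
t 30.1417 gap 0.028583420360574298
False [ 0.4427 -0.0522  0.0699] [ 0.082  -0.4967 -0.4881] 32.6 0.0288327687862634
```

View pics/m5.png

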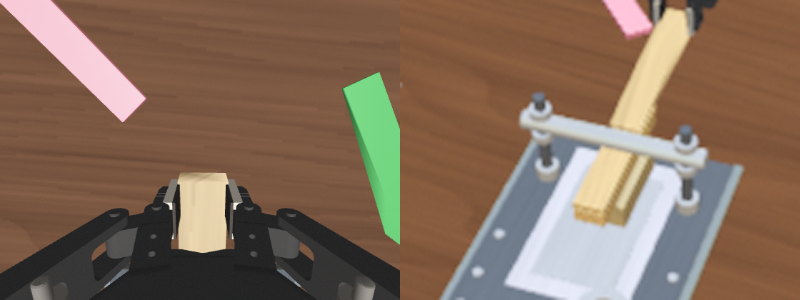

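The wedge is held by its thick end with the tip over the packers, in line with them. Now I slide it in.

```bash
python3 - <<'E'
from h import *
def st(m):print(m,arm.current_tcp_pos(),"F",arm.current_contact_force(),"M",arm.current_wrist_torque(),"gap",arm.current_finger_gap(),"t",arm.current_time())
print(arm.servo_line(bp(-.13,0,.0695),velocity=.1,until_force=6));st("pre")
print(arm.servo_line(bp(-.13,0,.064),velocity=.03,until_force=3));st("seated")
z=arm.current_tcp_pos()[2]
print(arm.servo_line(bp(-.065,0,z),velocity=.025,until_force=20));st("jam20")
p=np.array(arm.current_tcp_pos());print("bar x of grip",(p[:2]-O)@[np.cos(A),np.sin(A)])
wrist("j1");f=arm.grab_frame("scene")["pixels"][160:280,160:320,::-1]
cv2.imwrite("pics/m6.png",np.hstack([cv2.resize(cv2.imread("pics/j1.png"),(400,300)),cv2.resize(f,(400,300),interpolation=2)]))
E
```

```text
False
pre [ 0.5017 -0.0471  0.0691] F [-0.9222 -0.0536  0.1631] M [-0.0006  0.0163 -0.028 ] gap 0.028877975371481884 t 33.45
True
seated [ 0.5025 -0.0474  0.0666] F [-2.1664  0.4843  7.4358] M [ 0.1025 -0.1296  0.0217] gap 0.028515257594446765 t 33.6583
True
jam20 [ 0.5258 -0.0456  0.0683] F [-3.0294 -0.1716  8.0186] M [ 0.0686  0.1462 -0.0377] gap 0.028801499356580784 t 34.95
bar x of grip -0.10662758335330347
```

View pics/m6.png

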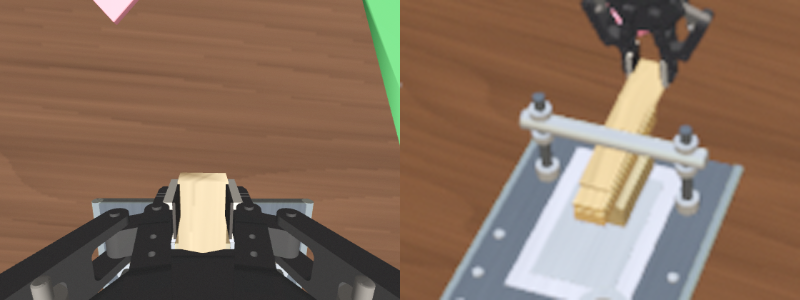

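```bash
python3 - <<'E'
from h import *
z=.0675;u=np.array([np.cos(A),np.sin(A)])
x=-.1065
while x<-.07:
    x+=.002;arm.servo_line(bp(x,0,z),velocity=.03)
    p=np.array(arm.current_tcp_pos());F=np.array(arm.current_contact_force())
    print(round(x,4),((p[:2]-O)@u).round(4),p[2].round(4),F,arm.current_finger_gap().__round__(4))
    if -F[:2]@u>30: break
arm.dwell(.5);print(arm.current_contact_force(),arm.current_time())
E
```

```text
-0.1045 -0.104 0.0685 [-1.8879 -0.4278  6.4889] 0.029
-0.1025 -0.1039 0.0685 [-6.6349 -1.2019 10.0626] 0.0288
-0.1005 -0.1036 0.0685 [-12.1526  -1.2148  13.995 ] 0.0287
-0.0985 -0.1034 0.0685 [-14.8345  -1.4076  18.8229] 0.029
-0.0965 -0.1032 0.0684 [-20.2867  -2.5042  21.9019] 0.0291
-0.0945 -0.103 0.0684 [-24.7366  -3.7252  26.544 ] 0.0289
-0.0925 -0.1028 0.0684 [-28.9281  -4.5959  31.6794] 0.0287
-0.0905 -0.1026 0.0684 [-33.0435  -4.7421  35.5946] 0.0288
[-33.0673  -3.8764  34.9591] 37.55
```

The wedge jams hard at a grip position of -0.103 (x barely moves as the push rises), but the tool is also pressing down 35 N. I relieve that while keeping the push.

```bash
python3 - <<'E'
from h import *
u=np.array([np.cos(A),np.sin(A)]);z=.0675;x=-.0905
for k in range(10):
    z+=.0015;arm.servo_line(bp(x,0,z),velocity=.03)
    p=np.array(arm.current_tcp_pos());F=np.array(arm.current_contact_force())
    print(round(z,4),((p[:2]-O)@u).round(4),p[2].round(4),F,np.array(arm.current_wrist_torque()))
    if F[2]<6: break
arm.dwell(.5);print(arm.current_contact_force(),arm.current_time())
wrist("j2");f=arm.grab_frame("scene")["pixels"][160:260,180:300,::-1]
cv2.imwrite("pics/m7.png",np.hstack([cv2.resize(cv2.imread("pics/j2.png")[200:380,160:400],(400,300)),cv2.resize(f,(400,333),interpolation=2)[:300]]))
E
```

```text
0.069 -0.1025 0.0685 [-29.7103  -5.9559  26.1718] [-0.8747  4.0912 -0.1924]
0.0705 -0.1025 0.0685 [-26.1257  -5.1558  19.4107] [-0.8683  3.5032 -0.2261]
0.072 -0.1024 0.0686 [-23.3595  -5.1826  11.6816] [-1.037   2.8101 -0.2421]
0.0735 -0.1023 0.0687 [-19.5483  -6.6783   3.2439] [-1.0941  2.2103 -0.3053]
[-18.6972  -6.0413   3.0717] 39.05
```

View pics/m7.png

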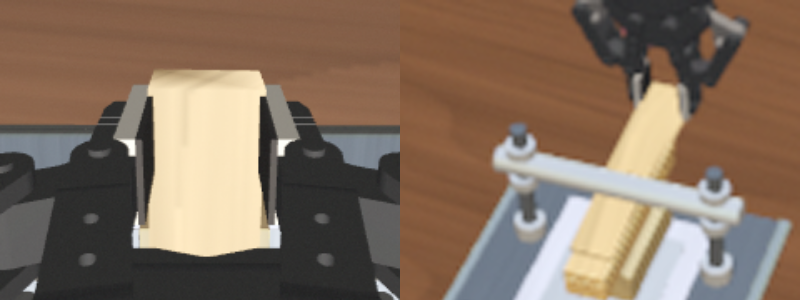

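```bash
python3 - <<'E'
from h import *
u=np.array([np.cos(A),np.sin(A)])
for k in range(1,5):
    arm.servo_line(bp(-.0905+.0027*k,0,.0735+.001*k),velocity=.03)
    p=np.array(arm.current_tcp_pos());F=np.array(arm.current_contact_force())
    print(((p[:2]-O)@u).round(4),p[2].round(4),F,arm.current_finger_gap())
    if -F[:2]@u>34: break
arm.dwell(.7);p=np.array(arm.current_tcp_pos());print(((p[:2]-O)@u).round(4),p[2],arm.current_contact_force(),arm.current_wrist_torque(),arm.current_qvel(),arm.current_finger_gap(),arm.current_time())
f=arm.grab_frame("scene")["pixels"][:,:,::-1];cv2.imwrite("pics/fin.png",f)
E
```

```text
-0.1022 0.0687 [-22.7177  -7.1735   4.3115] 0.028999238111522458
-0.1021 0.0687 [-27.0705  -7.6682   4.3367] 0.028744459555830854
-0.1018 0.0688 [-30.8723  -9.0179   5.3464] 0.02877183627512176
-0.1014 0.0688 [-33.3682  -8.7561   5.5982] 0.028635770058612904
-0.1014 0.06881559201989174 [-32.8594  -9.1772   4.3643] [-1.5311  4.5984 -0.2111] [ 0.0008 -0.0003  0.0002 -0.0021 -0.0011 -0.0011] 0.02906669147793259 40.85
```

View pics/fin.png

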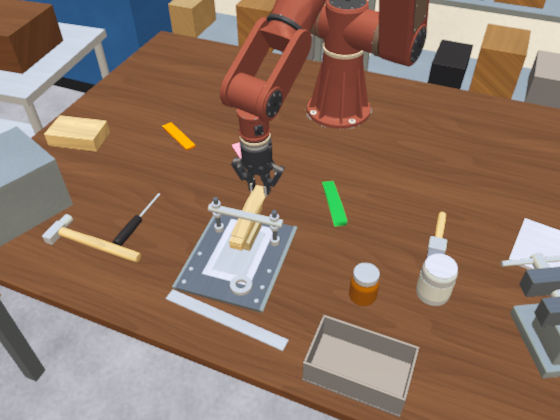

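The wedge is jammed and steady under a 33 N push, the stack is in line, and nothing else has moved. I hand it in.

```bash
python3 -c "
from rig import arm
arm.close_job()"
```

```text
the job is handed in; nothing more can be done
```

The wedge is jammed firmly under the crossbar on both packers, and I handed the job in at about 41 s with the gripper still holding its thick end. No verdict was reported.

- **Packing:** I measured the gap at about 35.6 mm (±2). I laid the thick packer and then the thin one flat on the block and released both, leaving about 11.6 mm for the wedge.
- **Jam:** I gripped the wedge with 120 N and slid it in thin end first. It stopped within about 5 mm of where I expected. As the push rose to 33 N it crept only about 1 mm.
- **Last checks:** The push held at 33 N, with about 4 N vertical and about 9 N sideways (partly the push itself) on the tool. The joints were still and the grip width steady. In the last picture the stack was in line, and the bystanders and the green and orange look-alikes were where they started. The pink one was partly hidden behind the gripper.
- **Problems on the way:**
  - The first planned grasp of the thick packer was out of joint range, so I used the half-turned grip.
  - The first stop at 20 N relaxed to 3 N, so I pushed further.
  - That push also pressed down about 35 N on the wedge, which I relieved before the final push.
- **Unexplained reading:** The finger opening read 28.6 to 31 mm on pieces 32 mm wide.

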